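Open the tilted cotton-pad canister

TASK

Open the tilted steel canister of cotton pads for the next treatment: lift its loose lid off and lay it flat, grip rib upward, wholly inside the shallow steel tray. Set the lid down with the gripper, do not drop it, and leave the other things on the worktop where they are. The canister's stand swivels freely; it does not matter how it ends up turned.

Things in the scene. Friction and masses are not known exactly. Their poses are not given: they have to be found in the camera images.
- lid: Loose steel lid, 90 mm across, 0.1 kg. Origin: centre of the flange's underside; z out through the rib; flange 5 mm thick. Below it a spigot 73 mm across reaches 10 mm into the bore (2.5 mm play): draw it out along the axis. Grip rib on top: 12 mm thick along x, 56 mm long along y, its top at z 35 mm. Starts 30 degrees tilted, rib level. Lying flat, the origin is 10 mm above the floor under it.
- canister_mouth (a point): Centre of the rim of the steel canister (84 mm outside, 78 bore, 100 long), 134 mm up. It is fixed in a yoke on a round turntable (190 mm across, top 21 mm high) and leans 30 degrees towards the robot's right (-y). Frame: the turntable's, z up; the canister's axis is (-0.5, 0, 0.866) in it. The turntable's centre is 8 mm from here along +x.
- turntable (a joint): Turn of the turntable about the vertical, rad, counter-clockwise from above positive, 0 at the start; nothing holds it.
- tray_in (a point): Centre of the inner floor of the shallow open steel tray (170 x 160 mm outside, walls 3 mm thick, 14 mm high, floor 3 mm thick), fixed on the worktop; x along the 170 mm side, z up.
- gel_pump: Bystander: green pump bottle 73 x 66 x 198 mm; origin under its centre.
- wipes_box: Bystander: blue and white wipes box 106 x 69 x 92 mm; origin under its centre.
- electrode_2: Bystander: electrode head with upright stem, 45 mm disc, 46 mm high; origin under its centre.

How it is judged:
By the outcome, as a careful person would: the job done as asked, in the order asked, and still so for the second after the job is handed in, with the robot touching nothing.
It also fails if it takes over 37 s, if anything falls off the work surface, if the arm or the gripper's body presses on something with over 40 N, if the wrist force passes 120 N, or if a joint passes its speed limit or range.

ROBOT

A 6-joint arm with a two-finger parallel gripper is mounted at the origin on a cart in front of the work surface, level with it; the furniture and walls round the work are solid. World frame = base frame: x ahead of the robot, y to its left, z up, the work surface at z = 0. Lengths are in mm, angles in rad, forces in N, time in s.
With the tool pointing down it reaches from about 275 to 750 mm from the base axis. Payload 10.2 kg.
Tool frame: the origin (TCP) lies midway between the tips of the shut fingers; the grasp point (between the pads) lies 19 mm behind it; z points along the fingers, y is the line along which they close (so a half turn about z gives the same grasp; the last joint's range is limited). The gripper opens to 85 mm and grips with 20 to 120 N. Pads are 22 mm wide; open, the fingers measure 114 mm over their backs; the gripper's body (76 mm by 85 mm) begins 54 mm behind the grasp point. The pads swing forward as they close: fully open they stand 13 mm farther back than shut.
Start: joints at [-1.406, 0.313, 1.498, -0, 1.331, -0.223], TCP at [198.518, -486.026, 231.294] pointing down, gripper open.
Joint ranges: [-2.94, 2.94], [-0.97, 2.17], [0.19, 2.56], [-1.23, 4.37], [0.02, 3.11], [-2.88, 2.88]. Speed limits (rad/s): [2.39, 2.39, 3.01, 3.14, 3.14, 3.14].

INTERFACE

Orientations are given as a unit quaternion [w, x, y, z].
In Python, from rig import ctrl gives the robot as it stands.
- The arm moves only by the tool arm_command, never from a script. Its argument "increments" is a list of rows, each an object with "dr": the turn, a rotation vector about the tool's x, y, z in units of pi/4 rad (1.0 is pi/4 rad), a list of three; "offset": the shift along the tool's x, y, z in units of 120 mm (1.0 is 120 mm), a list of three; "hand": the opening, from -1 (shut) to 1 (fully open). A call has 1 to 8 rows; each row shifts and turns the commanded pose from where the row before left it, along the tool's axes as they then stand; what a row does not reach is not made up. A row lasts 1/10 s, in which the tool goes at most 50 mm and 8.59 degrees, less where a joint would pass 70% of its speed; a pose out of reach is approached as far as the arm can. A call with a number of a shift or a turn outside -1 to 1 is refused whole. A call with a gripper value outside its range is refused whole. The fingers move at their own pace and stop on an object; "grip_force" is the grip in N (left out, the last holds). Time passes only in rows, so rows that do not move let the fingers close. It gives the time, the measured TCP pose, the force, the opening and the grip force at its end, in the units of the state.
- ctrl.sense(): the state, without advancing time (a new reading comes with each control period).
- ctrl.capture(name): name is "side" or "top"; returns the picture (420x560x3 uint8, red, green, blue); there is no depth.
- ctrl.camera_info(name): a dict with "K" (3x3 intrinsics, pixels), "R" (3x3) and "t" (3): a world point X has camera coordinates R X + t. Camera axes: x right, y down, z forward; pixel columns grow to the right and rows downward; lengths in mm; the calibration is good to about 2 mm. A picture is of the moment at which its call begins. camera_info takes no time and is no camera call.
- ctrl.finish_job(): hands the job in; it is judged then, once.
The state is a dict: "time_s": time; "joints": joint angles; "dq": joint speeds; "tau": joint torques, N m; "eef_pos": TCP position; "ee_rot": TCP orientation; "force": force on the tool from outside, world axes, zero at the start; "wrist_torque": the same for the moment, N m; "grip_width": opening from 0.0 (shut) to 1.0 (fully open); "grip_force": force on a finger pad.
Only numpy, scipy, OpenCV 4.12 (cv2) and the standard library are available. Lean on these libraries where they do the work, as an engineer would, in place of code of your own. Each camera call takes 0.05 s, during which the arm holds its last target. There are 200 camera calls.

## Working session

There is one attempt and no reset: what is moved stays moved. The work goes in short steps, Python scripts to look and compute and a tool call to move; the robot and the scene stay as the last step left them, time stands still between calls to the robot, and variables do not carry over. Pictures are saved under pics/ and viewed, at most 10 in all, crops included, and the job is handed in when it is done.

Besides the shell and the picture viewer there is one more tool, called by a JSON object that holds its "method" and its "body". arm_command: Moves the arm, as the interface text tells. Shifts and turns lie within -1 to 1; 1 stands for 120 mm of shift or pi/4 rad of turn. Its arguments: {"type":"object","properties":{"increments":{"type":"array"},"grip_force":{"type":"number"}},"required":["increments"]}

```bash
mkdir -p pics; cat > h.py <<'E'
import numpy as np, cv2
from rig import ctrl
from scipy.spatial.transform import Rotation as Ro
def ci(n):
    c=ctrl.camera_info(n); return np.array(c['K']),np.array(c['R']),np.array(c['t']).ravel()
def ray(n,uv):
    K,R,t=ci(n); return -R.T@t, R.T@np.linalg.solve(K,[uv[0],uv[1],1.])
def plane(n,uv,z):
    o,d=ray(n,uv); return o+d*(z-o[2])/d[2]
def tri(a,b):
    A=np.zeros((3,3));v=np.zeros(3)
    for n,uv in (('side',a),('top',b)):
        o,d=ray(n,uv);d=d/np.linalg.norm(d);P=np.eye(3)-np.outer(d,d);A+=P;v+=P@o
    X=np.linalg.solve(A,v); return X,[np.round(proj(n,X)-uv,1) for n,uv in (('side',a),('top',b))]
def proj(n,X):
    K,R,t=ci(n);p=K@(R@np.array(X)+t);return p[:2]/p[2]
def snap(n,f):
    im=ctrl.capture(n)[:,:,::-1];cv2.imwrite('pics/'+f+'.png',im);return im
E
python3 - <<'E'
from h import *
for n in('side','top'):
    snap(n,n+'0'); K,R,t=ci(n); print(n,K.round(1).tolist(),(-R.T@t).round(0),R.round(2).tolist())
s=ctrl.sense();print(s)
E
```

```text
side [[404.9, 0.0, 272.9], [0.0, 404.9, 212.3], [0.0, 0.0, 1.0]] [ 638. -637.  563.] [[0.99, 0.1, -0.02], [0.03, -0.53, -0.84], [-0.1, 0.84, -0.53]]
top [[481.8, 0.0, 276.1], [0.0, 481.8, 206.8], [0.0, 0.0, 1.0]] [ 326.   61. 1120.] [[-0.03, -1.0, -0.01], [-0.97, 0.03, -0.25], [0.25, -0.0, -0.97]]
{'time_s': 0.1, 'joints': array([-1.40640868e+00,  3.13370140e-01,  1.49835984e+00, -7.61113319e-06,
        1.33096833e+00, -2.23384928e-01]), 'dq': array([ 0.00127546, -0.00131646, -0.00089443, -0.00095357, -0.00072406,
        0.00138368]), 'tau': array([ 3.32405456e-03, -4.12900829e+01, -2.60144055e+01, -1.37403417e-04,
        2.97334918e-03,  4.21192425e-06]), 'eef_pos': array([ 198.47375528, -485.79781156,  230.80500493]), 'ee_rot': array([-5.52700781e-04,  9.81262537e-01,  1.92674670e-01,  1.26108969e-05]), 'force': array([-0.14027499, -0.04207545, -0.28628865]), 'wrist_torque': array([-0.00271901,  0.00296898, -0.02107673]), 'grip_force': 0.0, 'grip_width': 0.9978223483027298}
```

View pics/side0.png

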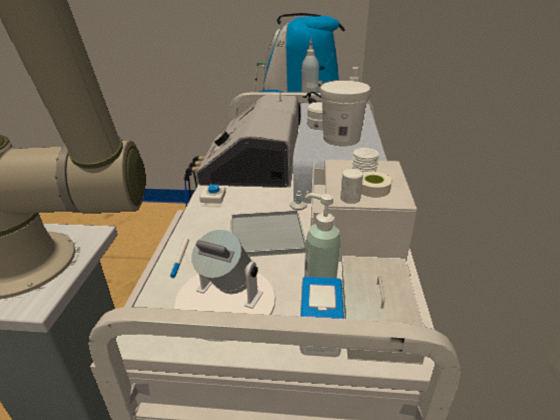

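View pics/top0.png

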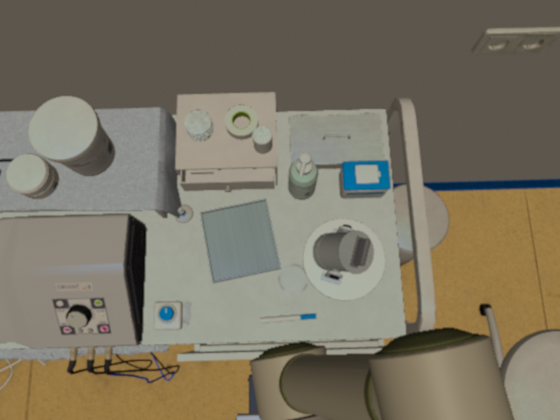

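The side view shows the lid at about (220,250) with its rib at (212,248), the tray at (267,232) and the turntable at (225,298). In the top view the lid rib is at about (359,252), the tray at (240,240) and the turntable at (344,260). Next I'll enlarge both crops to measure.

```bash
python3 - <<'E'
import cv2,numpy as np
a=cv2.imread('pics/side0.png')[195:325,165:325]; b=cv2.imread('pics/top0.png')[190:310,190:395]
cv2.imwrite('pics/c1.png',cv2.resize(a,(800,600) if 0 else None,fx=4.6,fy=4.6,interpolation=cv2.INTER_CUBIC))
cv2.imwrite('pics/c2.png',cv2.resize(b,None,fx=3.9,fy=3.9,interpolation=cv2.INTER_CUBIC))
E
```

```text
(no output)
```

View pics/c1.png

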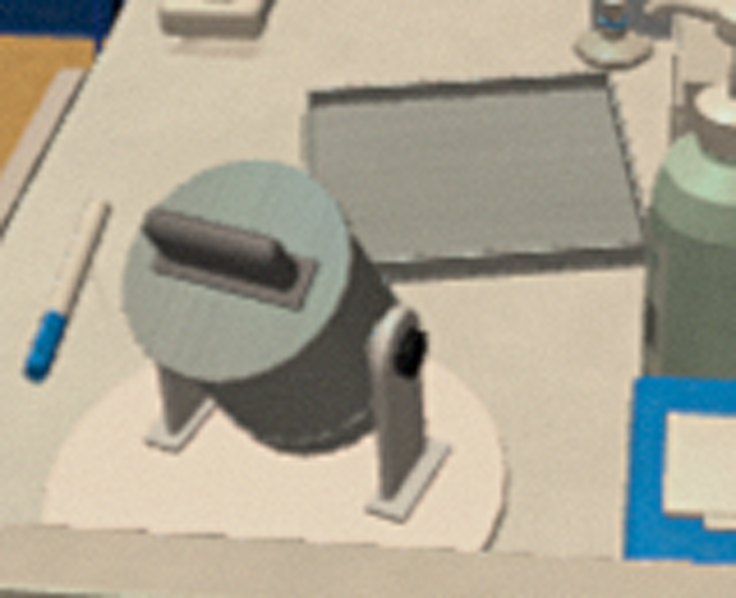

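View pics/c2.png

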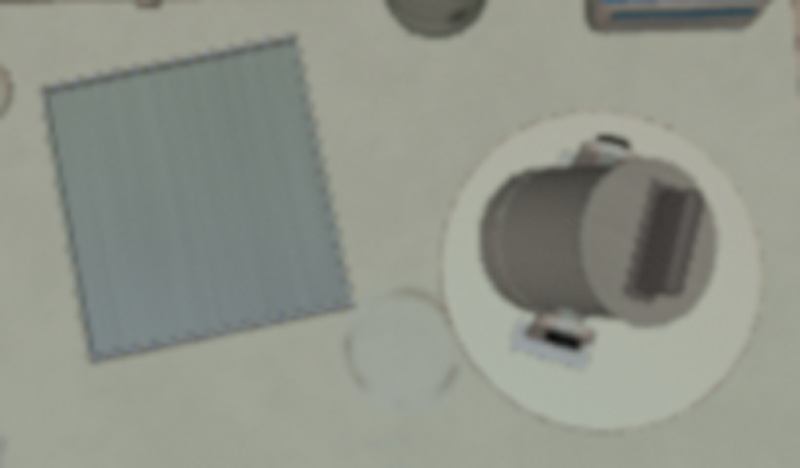

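Enlarged, the side crop shows the flange ellipse centred at (237,270), with rib ends at about (150,222) and (280,250). The top crop shows the flange ellipse centred at (650,241), the turntable at (602,271) and the tray corners at (43,89), (296,37), (353,304) and (92,361).

```bash
python3 - <<'E'
from h import *
S=lambda x,y:((x+.5)/4.6-.5+165,(y+.5)/4.6-.5+195)
T=lambda x,y:((x+.5)/3.9-.5+190,(y+.5)/3.9-.5+190)
print('disc',tri(S(237,270),T(650,241)))
print('tt centre',plane('top',T(602,271),21))
print('yoke feet',plane('top',T(552,343),24),plane('top',T(606,148),100),'knobs',tri(S(405,335),T(612,143)))
# rib ends (left/near-robot, right/far)
print('rib far base',tri(S(318,262),T(655,182)), 'rib near base',tri(S(155,262),T(628,296)))
# flange far and near ends of its horizontal diameter
for z in (3,14):
  c=[plane('top',T(*p),z) for p in((43,89),(296,37),(353,304),(92,361))]
  print(z,np.round(c,1).tolist(),np.mean(c,0).round(1),[np.linalg.norm(c[i]-c[i-1]).round(1) for i in range(4)])
print('tray corners tri',[np.round(tri(S(*a),T(*b))[0],1).tolist() for a,b in(((308,92),(43,89)),((606,73),(296,37)) if 0 else ((606,73),(43,89)),((308,92),(92,361)),((645,245),(296,37)))])
print('electrode',plane('top',T(8,90),0),'gel',plane('top',(303,192),0))
# model check
tt=plane('top',T(602,271),21)
E
```

```text
disc (array([ 476.93702058, -102.11642705,  134.26367694]), [array([-0.6,  0.1]), array([-0.2, -0.4])])
tt centre [476.33943412 -91.82163676  21.        ]
yoke feet [434.90705613 -59.82539657  24.        ] [533.75023064 -87.3516886  100.        ] knobs (array([537.36114268, -91.10706047,  97.53607572]), [array([-0.2,  0.1]), array([-0.1, -0.2])])
rib far base (array([ 507.89043197, -105.41055573,  142.00509048]), [array([-1.1,  0.3]), array([-0.3, -0.8])]) rib near base (array([445.61740342, -90.73106497, 128.51871889]), [array([ 1.5, -0.3]), array([0.5, 1.2])])
3 [[600.4, 240.5, 3.0], [628.8, 84.9, 3.0], [463.4, 54.7, 3.0], [434.2, 209.8, 3.0]] [531.7 147.5   3. ] [np.float64(169.0), np.float64(158.2), np.float64(168.1), np.float64(157.8)]
14 [[597.7, 238.7, 14.0], [625.8, 84.6, 14.0], [462.1, 54.8, 14.0], [433.2, 208.4, 14.0]] [529.7 146.6  14. ] [np.float64(167.3), np.float64(156.6), np.float64(166.4), np.float64(156.3)]
tray corners tri [[513.9, 198.0, 60.3], [598.7, 239.2, 12.3], [435.1, 209.3, 11.7], [626.1, 84.6, 12.0]]
electrode [601.15836735 262.47234028   0.        ] gel [644.68929432  -5.99178423   0.        ]
```

```bash
python3 - <<'E'
from h import *
T=lambda x,y:((x+.5)/3.9-.5+190,(y+.5)/3.9-.5+190)
for a,b,z in(((655,182),(628,296),140),((703,192),(680,298),155)):
    p,q=plane('top',T(*a),z),plane('top',T(*b),z);d=p-q;print(p,q,np.degrees(np.arctan2(d[1],d[0])),np.linalg.norm(d))
p,q=plane('top',T(562,338),97),plane('top',T(612,143),97);print('knobs',p,q,np.degrees(np.arctan2(*(p-q)[1::-1])))
a=cv2.imread('pics/side0.png')[225:285,185:245];b=cv2.imread('pics/top0.png')[225:279,333:382]
f=lambda i,s:cv2.convertScaleAbs(cv2.resize(i,None,fx=s,fy=s,interpolation=cv2.INTER_CUBIC),alpha=1.6)
A=f(a,6.6);B=f(b,8);B=B[:A.shape[0]];print(A.shape,B.shape)
h=min(len(A),len(B));cv2.imwrite('pics/z.png',np.hstack([A[:h],B[:h]]))
E
```

```text
[ 506.50681592 -106.29916889  140.        ] [446.61163824 -88.04230641 140.        ] -16.95193242312312 62.61585531381598
[ 497.73681525 -128.32720032  155.        ] [ 442.97189264 -112.35991668  155.        ] -16.254594128673624 57.04516539263055
knobs [430.19745153 -57.36433833  97.        ] [537.09353816 -91.29482933  97.        ] 162.38974704388158
(396, 396, 3) (396, 392, 3)
```

View pics/z.png

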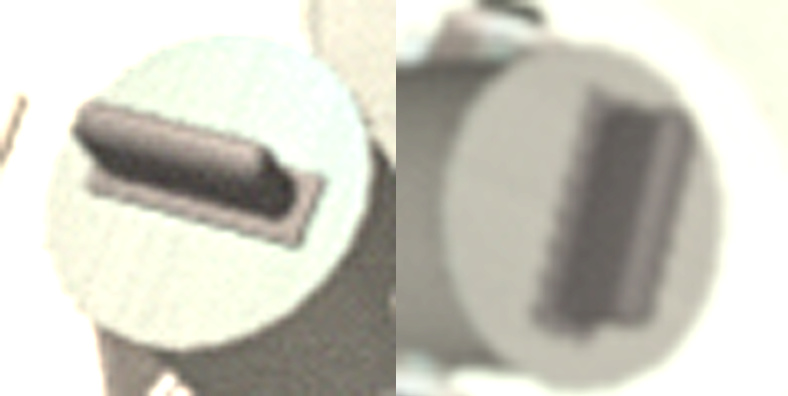

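The enlarged view shows the rib on a base plate. Its ridge runs from about (95,107) to (262,152) in the side half and from (672,107) to (640,322) in the top half. The flange centres are at (210,193) and (581,216).

```bash
cat >> h.py <<'E'
def lidmodel(ttc,yaw): # yaw: x_tt direction; lid axis tilts to -x_tt
    c,s=np.cos(yaw),np.sin(yaw);xt=np.array([c,s,0]);z=-.5*xt+np.array([0,0,.866]);y=np.array([-s,c,0]);return xt,y,z
E
python3 - <<'E'
from h import *
S=lambda x,y:((x+.5)/6.6-.5+185,(y+.5)/6.6-.5+225)
T=lambda x,y:((x-396+.5)/8-.5+333,(y+.5)/8-.5+225)
D,e=tri(S(210,193),T(581,216));print('disc',D,e)
n,e1=tri(S(92,107),T(643,322));f,e2=tri(S(262,150),T(673,107));print('ridge',n,e1,f,e2,(n+f)/2,np.linalg.norm(n-f))
d=f-n;print('yaw rib',np.degrees(np.arctan2(d[1],d[0])),np.degrees(np.arcsin(d[2]/np.linalg.norm(d))))
# base plate corners in side: (90,190),(300,245),(325,178); top: base left edge
yaw=np.radians(90-16.8)
xt,y,z=lidmodel(0,yaw); print('axis',z,'ridge-disc',(n+f)/2-D,'expected',z*29)
mouth=np.array([476.3,-91.8,134])-8*xt; print('mouth pred',mouth,'flange top',mouth+5*z,'ridge',mouth+35*z)
for nm,P in(('flange',mouth+5*z),('ridge',mouth+34*z)):print(nm,proj('side',P),proj('top',P))
print(S(210,193),T(581,216),S(177,128),T(658,214))
E
```

```text
disc [ 476.98416229 -101.14944721  132.38750993] [array([-0.6,  0.1]), array([-0.2, -0.4])]
ridge [ 448.1785864  -108.53816255  163.29213477] [array([-2.4,  0.5]), array([-0.9, -1.9])] [ 498.42491118 -121.40602997  163.19973083] [array([-0.1,  0. ]), array([-0. , -0.1])] [ 473.30174879 -114.97209626  163.2459328 ] 51.86794486086704
yaw rib -14.36448206715446 -0.10207380255201959
axis [-0.1445159  -0.47865975  0.866     ] ridge-disc [ -3.68241351 -13.82264905  30.85842287] expected [ -4.19096106 -13.88113271  25.114     ]
mouth pred [473.98774562 -99.45855598 134.        ] flange top [ 473.26516613 -101.85185472  138.33      ] ridge [ 468.92968918 -116.21164719  164.31      ]
flange [213.2690722  251.36930825] [356.40832194 252.45537239]
ridge [207.37172228 244.35353321] [365.44305266 252.40750618]
(216.3939393939394, 253.8181818181818) (355.6875, 251.5625) (211.3939393939394, 243.96969696969697) (365.3125, 251.3125)
```

```bash
cat >> h.py <<'E'
def toolR(zt,xt):
    zt=np.array(zt)/np.linalg.norm(zt);xt=np.array(xt)-np.dot(xt,zt)*zt;xt/=np.linalg.norm(xt)
    return np.column_stack([xt,np.cross(zt,xt),zt])
def togo(p,Rg,s=None):
    s=s or ctrl.sense();R0=Ro.from_quat(np.roll(s['ee_rot'],-1));d=R0.inv().as_matrix()@(np.array(p)-s['eef_pos'])
    rv=(R0.inv()*Ro.from_matrix(Rg)).as_rotvec()
    print('p',s['eef_pos'].round(1),'offset units',(d/120).round(3),'dr units',(rv/(np.pi/4)).round(3),'deg',np.degrees(np.linalg.norm(rv)).round(1),'after-rot offset units',(np.array(Rg).T@(np.array(p)-s['eef_pos'])/120).round(3))
yaw=np.radians(90-16.5);XT,YT,Z=lidmodel(0,yaw)
G=np.array([474,-105,145.]);RG=toolR(-Z,-YT)
E
python3 - <<'E'
from h import *
s=ctrl.sense();print(Ro.from_quat(np.roll(s['ee_rot'],-1)).as_matrix().round(3).tolist(),s['time_s'])
print(RG.round(3).tolist())
togo(G+90*Z,RG);togo(G+90*Z,toolR(-Z,YT))
for z in(50,100,150,200):print(z,plane('side',(270,325),z),plane('top',(418,230),z))
E
```

```text
[[0.926, 0.378, -0.0], [0.378, -0.926, 0.001], [0.0, -0.001, -1.0]] 0.1
[[0.959, -0.246, 0.142], [-0.284, -0.83, 0.479], [0.0, -0.5, -0.866]]
p [ 198.5 -485.8  230.8] offset units [ 3.091 -1.777  0.068] dr units [0.639 0.225 0.84 ] deg 48.6 after-rot offset units [ 1.3   -2.842  1.717]
p [ 198.5 -485.8  230.8] offset units [ 3.091 -1.777  0.068] dr units [-0.287  0.815 -3.05 ] deg 142.7 after-rot offset units [-1.3    2.842  1.717]
50 [ 576.52074141 -177.53783548   50.        ] [ 533.50263405 -258.9716969    50.        ]
100 [ 582.53569208 -222.38858716  100.        ] [ 523.81490396 -244.04169739  100.        ]
150 [ 588.55064274 -267.23933883  150.        ] [ 514.12717386 -229.11169787  150.        ]
200 [ 594.56559341 -312.0900905   200.        ] [ 504.43944377 -214.18169835  200.        ]
```

{"method": "arm_command", "body": {"increments": [{"offset":[0.2,-0.12,-0.06],"dr":[0,0,0],"hand":1},{"offset":[0.2,-0.12,-0.06],"dr":[0,0,0],"hand":1},{"offset":[0.2,-0.12,-0.06],"dr":[0,0,0],"hand":1},{"offset":[0.2,-0.12,-0.06],"dr":[0,0,0],"hand":1},{"offset":[0.2,-0.12,-0.06],"dr":[0,0,0],"hand":1},{"offset":[0.2,-0.12,0],"dr":[0,0,0],"hand":1},{"offset":[0.2,-0.12,0],"dr":[0,0,0],"hand":1},{"offset":[0.2,-0.12,0],"dr":[0,0,0],"hand":1}]}}

```text
time_s: 0.9
eef_pos: [333.2, -305.7, 267.1]
ee_rot: [-0.0, 0.981, 0.193, -0.0]
force: [-0.0, -0.0, 0.7]
grip_width: 0.994
grip_force: 0.0
```

{"method": "arm_command", "body": {"increments": [{"offset":[0.2,-0.12,0],"dr":[0,0,0],"hand":1},{"offset":[0.2,-0.12,0],"dr":[0,0,0],"hand":1},{"offset":[0.2,-0.12,0],"dr":[0,0,0],"hand":1},{"offset":[0.2,-0.12,0],"dr":[0,0,0],"hand":1},{"offset":[0.2,-0.12,0],"dr":[0,0,0],"hand":1},{"offset":[0.2,-0.12,0],"dr":[0,0,0],"hand":1},{"offset":[0.2,-0.1,0],"dr":[0,0,0],"hand":1},{"offset":[0.2,-0.1,0],"dr":[0,0,0],"hand":1}]}}

```text
time_s: 1.7
eef_pos: [469.2, -130.9, 267.1]
ee_rot: [-0.0, 0.981, 0.193, -0.0]
force: [0.6, -0.4, -0.4]
grip_width: 1.0
grip_force: 0.0
```

{"method": "arm_command", "body": {"increments": [{"offset":[0,0,0],"dr":[0.08,0.028,0.105],"hand":1},{"offset":[0,0,0],"dr":[0.08,0.028,0.105],"hand":1},{"offset":[0,0,0],"dr":[0.08,0.028,0.105],"hand":1},{"offset":[0,0,0],"dr":[0.08,0.028,0.105],"hand":1},{"offset":[0,0,0],"dr":[0.08,0.028,0.105],"hand":1},{"offset":[0,0,0],"dr":[0.08,0.028,0.105],"hand":1},{"offset":[0,0,0],"dr":[0.08,0.028,0.105],"hand":1},{"offset":[0,0,0],"dr":[0.08,0.028,0.105],"hand":1}]}}

```text
time_s: 2.5
eef_pos: [468.7, -132.1, 267.1]
ee_rot: [-0.257, 0.955, -0.14, 0.037]
force: [0.8, -0.1, -0.2]
grip_width: 1.0
grip_force: 0.0
```

```bash
python3 - <<'E'
from h import *
togo(G+90*Z,RG);s=ctrl.sense();print(s['time_s'],s['joints'].round(2),s['force'].round(1))
E
```

```text
p [ 468.7 -132.1  267.1] offset units [-0.02   0.311  0.245] dr units [-0.002  0.    -0.004] deg 0.2 after-rot offset units [-0.022  0.311  0.246]
2.5 [-0.77  0.26  1.56  0.46  1.58  1.04] [ 0.8 -0.1 -0.2]
```

{"method": "arm_command", "body": {"increments": [{"offset":[0,0.1,0.0],"dr":[0,0,0],"hand":1},{"offset":[0,0.1,0.06],"dr":[0,0,0],"hand":1},{"offset":[-0.02,0.11,0.06],"dr":[0,0,0],"hand":1},{"offset":[0,0,0.12],"dr":[0,0,0],"hand":1},{"offset":[0,0,0.15],"dr":[0,0,0],"hand":1},{"offset":[0,0,0.1],"dr":[0,0,0],"hand":1},{"offset":[0,0,0],"dr":[0,0,0],"hand":1}]}}

```text
time_s: 3.2
eef_pos: [465.1, -133.2, 196.3]
ee_rot: [-0.256, 0.956, -0.138, 0.035]
force: [0.8, -0.3, 0.3]
grip_width: 0.997
grip_force: 0.0
```

```bash
python3 - <<'E'
from h import *
togo(G,RG)
a=snap('side','side1')[185:305,160:280];b=snap('top','top1')[200:300,300:420]
A=cv2.resize(a,(400,400),interpolation=2);B=cv2.resize(b,(480,400),interpolation=2)
cv2.imwrite('pics/z1.png',np.hstack([A,B])[:, :800])
E
```

```text
p [ 465.1 -133.2  196.3] offset units [0.007 0.001 0.493] dr units [0.    0.005 0.001] deg 0.2 after-rot offset units [0.005 0.001 0.493]
```

View pics/z1.png

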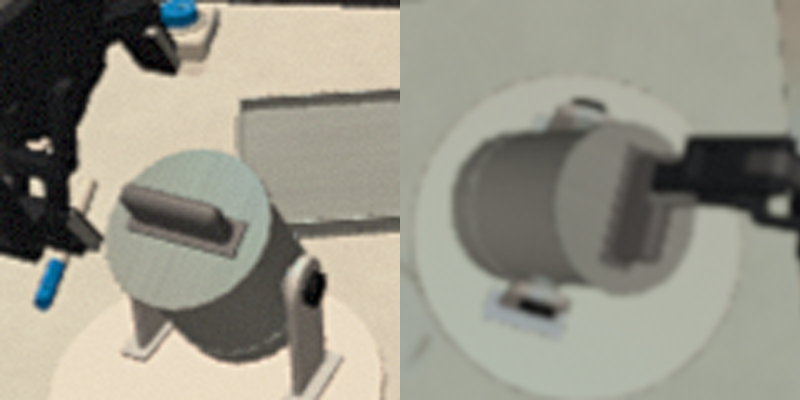

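```bash
python3 - <<'E'
from h import *
s=ctrl.sense();R=Ro.from_quat(np.roll(s['ee_rot'],-1)).as_matrix();p=s['eef_pos']
for k in(42,-42,57,-57):
  q=p-13*R[:,2]+k*R[:,1];a=proj('side',q);b=proj('top',q);print(k,q.round(),'crop side',((a-[160,185])*3.333).round(),'crop top',((b-[300,200])*4+[400,0]).round())
a,b=(160+85/3.333,185+240/3.333),(160+172/3.333,185+62/3.333)
print(tri(a,b)[1] if 0 else '')
E
```

```text
42 [ 453. -175.  188.] crop side [ 87. 232.] crop top [796. 230.]
-42 [ 474. -106.  230.] crop side [158.  73.] crop top [664. 178.]
57 [ 450. -188.  181.] crop side [ 73. 262.] crop top [818. 239.]
-57 [478. -93. 238.] crop side [170.  46.] crop top [639. 168.]
```

The fingertips appear where the model predicts: (90,230) in the side crop and (655,180) in the top crop. They straddle the rib axis, so I'll descend along the lid axis.

{"method": "arm_command", "body": {"increments": [{"offset":[0,0,0.1],"dr":[0,0,0],"hand":1},{"offset":[0,0,0.1],"dr":[0,0,0],"hand":1},{"offset":[0,0,0.1],"dr":[0,0,0],"hand":1},{"offset":[0,0,0.1],"dr":[0,0,0],"hand":1},{"offset":[0,0,0.05],"dr":[0,0,0],"hand":1},{"offset":[0,0,0.04],"dr":[0,0,0],"hand":1},{"offset":[0,0,0],"dr":[0,0,0],"hand":1}]}}

```text
time_s: 4.0
eef_pos: [473.8, -105.6, 146.4]
ee_rot: [-0.256, 0.956, -0.138, 0.036]
force: [1.0, -0.4, -1.2]
grip_width: 1.001
grip_force: 0.0
```

{"method": "arm_command", "body": {"increments": [{"offset":[0,0,0],"dr":[0,0,0],"hand":-0.3},{"offset":[0,0,0],"dr":[0,0,0],"hand":-0.3},{"offset":[0,0,0],"dr":[0,0,0],"hand":-0.3},{"offset":[0,0,0],"dr":[0,0,0],"hand":-0.3}], "grip_force": 40}}

```text
time_s: 4.4
eef_pos: [473.9, -106.0, 147.0]
ee_rot: [-0.256, 0.956, -0.138, 0.037]
force: [-0.5, 0.4, -0.8]
grip_width: 0.355
grip_force: 0.0
```

```bash
python3 - <<'E'
from h import *
togo(G,RG)
a=snap('side','side2')[185:305,160:280];b=snap('top','top2')[200:300,300:420]
A=cv2.resize(a,(400,400),interpolation=2);B=cv2.resize(b,(480,400),interpolation=2)
cv2.imwrite('pics/z2.png',np.hstack([A,B])[:, :800])
E
```

```text
p [ 473.9 -106.   147. ] offset units [-0.001  0.001  0.018] dr units [0.001 0.    0.   ] deg 0.1 after-rot offset units [-0.001  0.001  0.018]
```

View pics/z2.png

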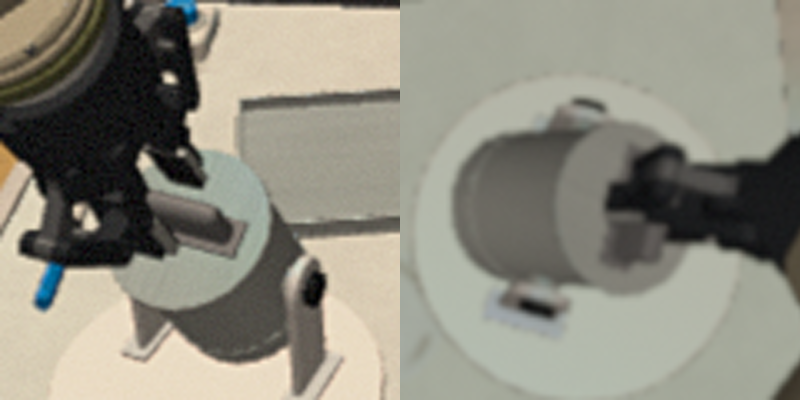

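Both fingers now straddle the rib: the tips are at (195,180) and (170,250) in the side crop, with the rib between them near its middle. I'll close.

{"method": "arm_command", "body": {"increments": [{"offset":[0,0,0],"dr":[0,0,0],"hand":-0.5},{"offset":[0,0,0],"dr":[0,0,0],"hand":-0.6},{"offset":[0,0,0],"dr":[0,0,0],"hand":-0.66},{"offset":[0,0,0],"dr":[0,0,0],"hand":-0.7}], "grip_force": 40}}

```text
time_s: 4.9
eef_pos: [473.9, -106.0, 146.8]
ee_rot: [-0.256, 0.956, -0.138, 0.037]
force: [-0.2, -0.5, 0.3]
grip_width: 0.147
grip_force: 0.4
```

{"method": "arm_command", "body": {"increments": [{"offset":[0,0,0],"dr":[0,0,0],"hand":-1},{"offset":[0,0,0],"dr":[0,0,0],"hand":-1},{"offset":[0,0,0],"dr":[0,0,0],"hand":-1}]}}

```text
time_s: 5.2
eef_pos: [473.9, -106.0, 146.9]
ee_rot: [-0.256, 0.956, -0.138, 0.037]
force: [0.8, -1.7, 2.1]
grip_width: 0.132
grip_force: 40.1
```

```bash
python3 - <<'E'
from h import *
s=ctrl.sense();R=Ro.from_quat(np.roll(s['ee_rot'],-1)).as_matrix()
togo(G,RG);print(s['grip_width']*85,s['grip_force'],R.T@s['force'],s['wrist_torque'])
E
```

```text
p [ 473.9 -106.   146.9] offset units [-0.002  0.001  0.018] dr units [0.001 0.    0.   ] deg 0.1 after-rot offset units [-0.002  0.001  0.018]
11.22611332937432 40.13215720653534 [ 1.24330001  0.17123604 -2.52438425] [-0.33501699  0.1426919  -0.0260162 ]
```

The rib is gripped squarely with little side force. I'll draw the lid out along its axis.

{"method": "arm_command", "body": {"increments": [{"offset":[0,0,-0.03],"dr":[0,0,0],"hand":-1},{"offset":[0,0,-0.03],"dr":[0,0,0],"hand":-1},{"offset":[0,0,-0.03],"dr":[0,0,0],"hand":-1},{"offset":[0,0,-0.04],"dr":[0,0,0],"hand":-1}]}}

```text
time_s: 5.6
eef_pos: [471.5, -113.4, 160.6]
ee_rot: [-0.256, 0.956, -0.138, 0.037]
force: [-0.2, -0.4, -0.7]
grip_width: 0.131
grip_force: 39.7
```

{"method": "arm_command", "body": {"increments": [{"offset":[0,0,-0.05],"dr":[0,0,0],"hand":-1},{"offset":[0,0,-0.07],"dr":[0,0,0],"hand":-1},{"offset":[0,0,-0.1],"dr":[0,0,0],"hand":-1},{"offset":[0,0,-0.15],"dr":[0,0,0],"hand":-1},{"offset":[0,0,-0.15],"dr":[0,0,0],"hand":-1},{"offset":[0,0,-0.15],"dr":[0,0,0],"hand":-1},{"offset":[0,0,-0.1],"dr":[0,0,0],"hand":-1}]}}

```text
time_s: 6.3
eef_pos: [458.5, -158.6, 242.0]
ee_rot: [-0.255, 0.956, -0.139, 0.037]
force: [-0.1, 0.6, -0.4]
grip_width: 0.131
grip_force: 39.7
```

```bash
python3 - <<'E'
from h import *
s=ctrl.sense();print(s['grip_width'],s['grip_force'],s['force'],s['wrist_torque'])
P=[530,147,200.]
togo(P,toolR([0,0,-1],RG[:,0]))
R0=Ro.from_quat(np.roll(s['ee_rot'],-1)).as_matrix()
a=snap('side','side3')[155:305,160:310];b=snap('top','top3')[190:290,300:400]
cv2.imwrite('pics/z3.png',np.hstack([cv2.resize(a,(400,400),interpolation=2),cv2.resize(b,(400,400),interpolation=2)]))
E
```

```text
0.13091759734280944 39.66879487037659 [-0.11540194  0.63399226 -0.43080423] [-0.28055359  0.07061922 -0.00246912]
p [ 458.5 -158.6  242. ] offset units [-0.153 -2.089  1.605] dr units [-0.664 -0.001  0.   ] deg 29.9 after-rot offset units [-0.152 -2.611  0.35 ]
```

View pics/z3.png

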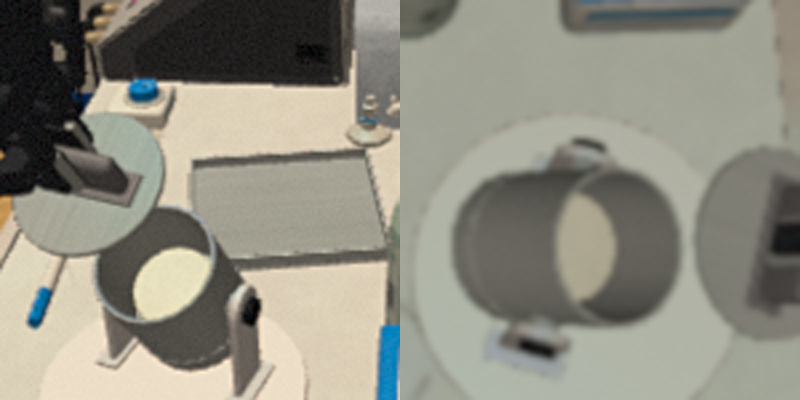

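The lid hangs squarely from the rib, around (90,185) in the side crop, and the canister is open with its turntable unmoved. I'll level the lid, then carry it over the tray.

{"method": "arm_command", "body": {"increments": [{"offset":[0,0,0],"dr":[-0.083,0,0],"hand":-1},{"offset":[0,0,0],"dr":[-0.083,0,0],"hand":-1},{"offset":[0,0,0],"dr":[-0.083,0,0],"hand":-1},{"offset":[0,0,0],"dr":[-0.083,0,0],"hand":-1},{"offset":[0,0,0],"dr":[-0.083,0,0],"hand":-1},{"offset":[0,0,0],"dr":[-0.083,0,0],"hand":-1},{"offset":[0,0,0],"dr":[-0.083,0,0],"hand":-1},{"offset":[0,0,0],"dr":[-0.083,0,0],"hand":-1}]}}

```text
time_s: 7.2
eef_pos: [458.4, -157.2, 239.9]
ee_rot: [0.0, 0.99, -0.143, -0.001]
force: [0.9, -0.4, -1.6]
grip_width: 0.131
grip_force: 39.7
```

{"method": "arm_command", "body": {"increments": [{"offset":[-0.02,-0.1,0],"dr":[0,0,0],"hand":-1},{"offset":[-0.02,-0.18,0],"dr":[0,0,0],"hand":-1},{"offset":[-0.02,-0.2,0],"dr":[0,0,0],"hand":-1},{"offset":[-0.01,-0.2,0],"dr":[0,0,0],"hand":-1},{"offset":[-0.01,-0.2,0],"dr":[0,0,0],"hand":-1},{"offset":[-0.01,-0.2,0],"dr":[0,0,0],"hand":-1},{"offset":[-0.01,-0.2,0],"dr":[0,0,0],"hand":-1},{"offset":[-0.01,-0.2,0],"dr":[0,0,0],"hand":-1}]}}

```text
time_s: 8.0
eef_pos: [496.0, 18.2, 240.1]
ee_rot: [-0.002, 0.99, -0.143, -0.001]
force: [0.8, -0.3, -0.6]
grip_width: 0.129
grip_force: 39.7
```

{"method": "arm_command", "body": {"increments": [{"offset":[-0.02,-0.2,0],"dr":[0,0,0],"hand":-1},{"offset":[-0.02,-0.2,0],"dr":[0,0,0],"hand":-1},{"offset":[0,-0.2,0],"dr":[0,0,0],"hand":-1},{"offset":[0,-0.2,0],"dr":[0,0,0],"hand":-1},{"offset":[0,-0.18,0],"dr":[0,0,0],"hand":-1},{"offset":[0,-0.1,0],"dr":[0,0,0],"hand":-1},{"offset":[0,-0.05,0],"dr":[0,0,0],"hand":-1},{"offset":[0,0,0],"dr":[0,0,0],"hand":-1}]}}

```text
time_s: 8.8
eef_pos: [530.0, 148.1, 240.5]
ee_rot: [-0.001, 0.99, -0.143, -0.001]
force: [-1.2, 0.6, -0.6]
grip_width: 0.133
grip_force: 39.7
```

```bash
python3 - <<'E'
from h import *
s=ctrl.sense();print(s['time_s'],s['joints'].round(2),s['force'].round(1),s['wrist_torque'].round(2))
togo([530,147,80.],toolR([0,0,-1],RG[:,0]))
E
```

```text
8.8 [0.06 0.36 1.4  0.   1.38 1.92] [-1.2  0.6 -0.6] [-0.02  0.01 -0.05]
p [530.  148.1 240.5] offset units [0.005 0.011 1.338] dr units [-0.002  0.002  0.001] deg 0.1 after-rot offset units [0.003 0.009 1.338]
```

Next I'll lower to TCP z of about 60 and look, to measure the lid's height over the tray.

{"method": "arm_command", "body": {"increments": [{"offset":[0,0,0.1],"dr":[0,0,0],"hand":-1},{"offset":[0,0,0.25],"dr":[0,0,0],"hand":-1},{"offset":[0,0,0.25],"dr":[0,0,0],"hand":-1},{"offset":[0,0,0.25],"dr":[0,0,0],"hand":-1},{"offset":[0,0,0.25],"dr":[0,0,0],"hand":-1},{"offset":[0,0,0.2],"dr":[0,0,0],"hand":-1},{"offset":[0,0,0.1],"dr":[0,0,0],"hand":-1},{"offset":[0,0,0.1],"dr":[0,0,0],"hand":-1}]}}

```text
time_s: 9.6
eef_pos: [530.1, 147.6, 60.1]
ee_rot: [-0.001, 0.99, -0.144, -0.0]
force: [0.0, 0.9, -0.8]
grip_width: 0.128
grip_force: 39.7
```

```bash
python3 - <<'E'
from h import *
s=ctrl.sense();print(s['eef_pos'],s['force'].round(1));p=s['eef_pos']
a=snap('side','side4')[170:270,205:315];b=snap('top','top4')[190:290,190:290]
cv2.imwrite('pics/z4.png',np.hstack([cv2.resize(a,(440,400),interpolation=2),cv2.resize(b,(360,360),interpolation=2)[:, :360] if 0 else cv2.resize(b,(360,400),interpolation=2)]))
for h in(10,15,20):
  for q in([0,-45],[45,0],[-45,0],[0,45]):
    a=proj('side',p+[q[0],q[1],-h]);print(h,q,((a-[205,170])*4).round())
E
```

```text
[530.05268664 147.59450538  60.10796601] [ 0.   0.9 -0.8]
10 [0, -45] [230. 230.]
10 [45, 0] [316. 189.]
10 [-45, 0] [163. 184.]
10 [0, 45] [248. 146.]
15 [0, -45] [230. 238.]
15 [45, 0] [316. 196.]
15 [-45, 0] [163. 191.]
15 [0, 45] [248. 153.]
20 [0, -45] [230. 245.]
20 [45, 0] [316. 204.]
20 [-45, 0] [164. 198.]
20 [0, 45] [248. 160.]
```

View pics/z4.png

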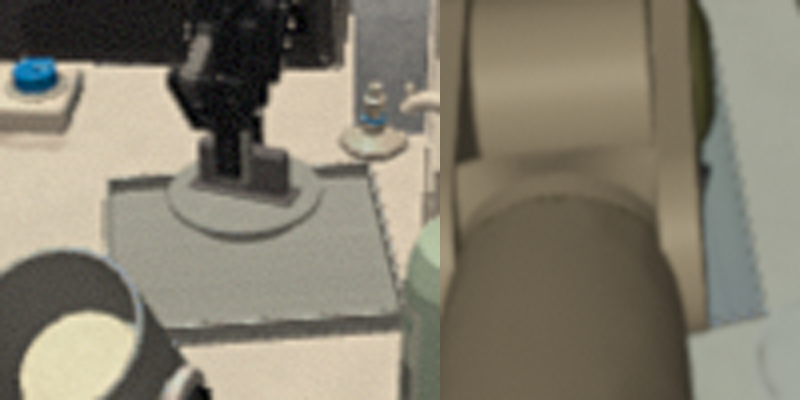

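In the side crop the lid is level, spanning columns 167–322 with its near lower edge at row 239. That puts its origin about 15 mm below the TCP, so it should rest at a TCP z of about 28. The top view is blocked by the arm. I'll lower slowly and feel for contact.

{"method": "arm_command", "body": {"increments": [{"offset":[0,0,0.05],"dr":[0,0,0],"hand":-1},{"offset":[0,0,0.06],"dr":[0,0,0],"hand":-1},{"offset":[0,0,0.05],"dr":[0,0,0],"hand":-1},{"offset":[0,0,0.03],"dr":[0,0,0],"hand":-1},{"offset":[0,0,0.02],"dr":[0,0,0],"hand":-1},{"offset":[0,0,0],"dr":[0,0,0],"hand":-1}]}}

```text
time_s: 10.3
eef_pos: [530.0, 148.1, 35.3]
ee_rot: [-0.001, 0.99, -0.143, -0.0]
force: [-0.1, 0.5, -1.0]
grip_width: 0.131
grip_force: 39.7
```

{"method": "arm_command", "body": {"increments": [{"offset":[0,0,0.01],"dr":[0,0,0],"hand":-1},{"offset":[0,0,0.01],"dr":[0,0,0],"hand":-1},{"offset":[0,0,0],"dr":[0,0,0],"hand":-1}]}}

```text
time_s: 10.6
eef_pos: [530.1, 148.1, 33.2]
ee_rot: [-0.001, 0.99, -0.143, -0.0]
force: [-0.3, 1.6, -1.0]
grip_width: 0.139
grip_force: 39.7
```

{"method": "arm_command", "body": {"increments": [{"offset":[0,0,0.01],"dr":[0,0,0],"hand":-1},{"offset":[0,0,0],"dr":[0,0,0],"hand":-1}]}}

```text
time_s: 10.8
eef_pos: [530.1, 148.1, 31.9]
ee_rot: [-0.001, 0.99, -0.143, -0.0]
force: [0.4, -0.0, -0.6]
grip_width: 0.13
grip_force: 39.7
```

{"method": "arm_command", "body": {"increments": [{"offset":[0,0,0.01],"dr":[0,0,0],"hand":-1},{"offset":[0,0,0.0],"dr":[0,0,0],"hand":-1}]}}

```text
time_s: 11.0
eef_pos: [530.0, 148.1, 30.6]
ee_rot: [-0.001, 0.99, -0.143, -0.0]
force: [-1.0, 0.5, -0.8]
grip_width: 0.132
grip_force: 39.7
```

{"method": "arm_command", "body": {"increments": [{"offset":[0,0,0.01],"dr":[0,0,0],"hand":-1},{"offset":[0,0,0],"dr":[0,0,0],"hand":-1}]}}

```text
time_s: 11.2
eef_pos: [530.0, 148.1, 29.4]
ee_rot: [-0.001, 0.99, -0.143, -0.0]
force: [0.6, 0.9, 0.1]
grip_width: 0.129
grip_force: 39.7
```

{"method": "arm_command", "body": {"increments": [{"offset":[0,0,0.005],"dr":[0,0,0],"hand":-1},{"offset":[0,0,0],"dr":[0,0,0],"hand":-1}]}}

```text
time_s: 11.4
eef_pos: [530.1, 148.1, 28.9]
ee_rot: [-0.001, 0.99, -0.143, -0.0]
force: [0.6, 0.6, -0.2]
grip_width: 0.131
grip_force: 39.7
```

{"method": "arm_command", "body": {"increments": [{"offset":[0,0,0.005],"dr":[0,0,0],"hand":-1},{"offset":[0,0,0],"dr":[0,0,0],"hand":-1}]}}

```text
time_s: 11.6
eef_pos: [530.2, 148.1, 28.7]
ee_rot: [-0.001, 0.99, -0.143, -0.0]
force: [-0.5, -0.4, 1.7]
grip_width: 0.132
grip_force: 40.1
```

{"method": "arm_command", "body": {"increments": [{"offset":[0,0,0.005],"dr":[0,0,0],"hand":-1},{"offset":[0,0,0],"dr":[0,0,0],"hand":-1}]}}

```text
time_s: 11.8
eef_pos: [530.4, 148.1, 28.5]
ee_rot: [-0.001, 0.99, -0.143, 0.0]
force: [-1.5, -0.1, 7.8]
grip_width: 0.134
grip_force: 40.9
```

{"method": "arm_command", "body": {"increments": [{"offset":[0,0,0.005],"dr":[0,0,0],"hand":-1},{"offset":[0,0,0],"dr":[0,0,0],"hand":-1}]}}

```text
time_s: 12.0
eef_pos: [530.6, 148.1, 28.3]
ee_rot: [-0.001, 0.99, -0.143, 0.0]
force: [-2.7, -1.6, 11.1]
grip_width: 0.131
grip_force: 41.4
```

The lid touched down, with about 11 N upward. I'll open the gripper gradually, then retreat straight up.

{"method": "arm_command", "body": {"increments": [{"offset":[0,0,0],"dr":[0,0,0],"hand":-0.7},{"offset":[0,0,0],"dr":[0,0,0],"hand":-0.5},{"offset":[0,0,0],"dr":[0,0,0],"hand":-0.3},{"offset":[0,0,0],"dr":[0,0,0],"hand":0},{"offset":[0,0,0],"dr":[0,0,0],"hand":0},{"offset":[0,0,0],"dr":[0,0,0],"hand":0}], "grip_force": 20}}

```text
time_s: 12.6
eef_pos: [530.1, 148.1, 27.1]
ee_rot: [-0.001, 0.99, -0.143, -0.0]
force: [-0.8, 0.3, 0.1]
grip_width: 0.502
grip_force: 0.0
```

{"method": "arm_command", "body": {"increments": [{"offset":[0,0,-0.05],"dr":[0,0,0],"hand":0},{"offset":[0,0,-0.1],"dr":[0,0,0],"hand":0},{"offset":[0,0,-0.2],"dr":[0,0,0],"hand":0},{"offset":[0,0,-0.25],"dr":[0,0,0],"hand":0},{"offset":[0,0,-0.25],"dr":[0,0,0],"hand":0},{"offset":[0,0,-0.25],"dr":[0,0,0],"hand":0},{"offset":[0,0,-0.25],"dr":[0,0,0],"hand":0},{"offset":[0,0,-0.25],"dr":[0,0,0],"hand":0}]}}

```text
time_s: 13.4
eef_pos: [529.9, 147.9, 221.7]
ee_rot: [-0.001, 0.99, -0.143, 0.0]
force: [0.0, 0.8, 0.6]
grip_width: 0.501
grip_force: 0.0
```

```bash
python3 - <<'E'
from h import *
s=ctrl.sense();print(s['eef_pos'],s['force'].round(1))
a=snap('side','side5')[150:330,170:380]
cv2.imwrite('pics/z5.png',cv2.resize(a,(700,600),interpolation=2))
E
```

```text
[529.90434452 147.86476735 221.69348037] [0.  0.8 0.6]
```

View pics/z5.png

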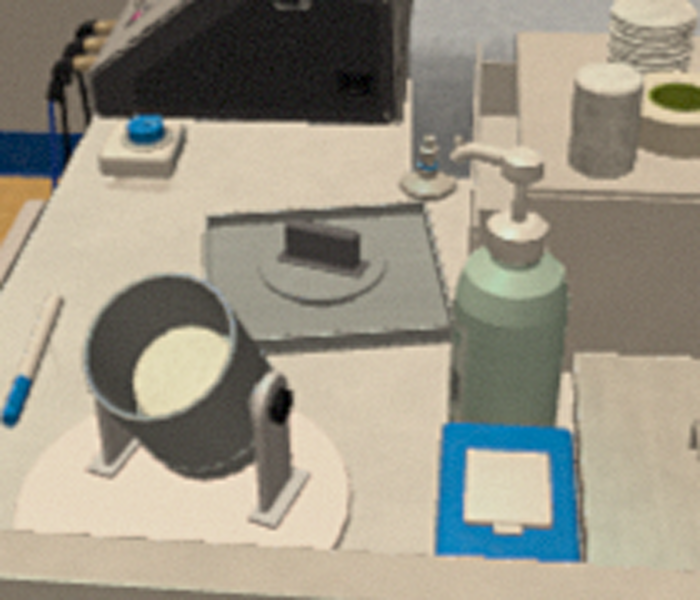

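The lid lies flat, rib up, in the middle of the tray at about (322,270) in this crop. The canister is open and the bystanders haven't moved, so I'll hand it in.

```bash
python3 -c "
from rig import ctrl
print(ctrl.finish_job())"
```

```text
the job is handed in; nothing more can be done
None
```

The canister is open: its lid lies flat, rib up, wholly inside the steel tray, set down by the gripper. The last picture shows the pump, box and electrode in place, and I handed the job in with about 13.5 s on the clock; no verdict came back.

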